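# Draw the mouldy culture dish onto the viewing light

## Task

One of the three flat culture dishes has gone mouldy: amber medium with dark brown blotches. Press down on its lid and draw it toward you out of its lane, keeping it flat on the board, until it lies wholly and squarely on the white light panel; then let go of it. Leave the two healthy dishes where they are.

Things in the scene. Friction and masses are not known exactly. Their poses are not given: they have to be found in the camera images.
- mouldy_dish: spoiled culture dish: closed flat square clear plastic box, 100 x 100 mm, 16 mm high, amber medium with brown blotches; 0.11 kg, too wide to grasp. Origin: centre of its underside (lid's top 16 mm above); x, y along its sides, z up. Stands loose in one of three lanes and slides easily on the board; fingertips pressed on the lid with 5 to 15 N carry it without slipping.
- green_dish: healthy dish of the same size and make: cream medium, nine green plantlets. Origin: centre of its underside. Leave it alone.
- red_dish: healthy dish of the same size and make: cream medium, nine wine-red plantlets. Origin: centre of its underside. Leave it alone.
- panel (a point): middle of the white light panel's surface; x away from the robot along the lanes, y left across them, z up. Panel 136 mm (x) by 354 mm (y), flush with the fixed plywood board, which is 12 mm thick and ends at x = -80 mm. From x = +80 to +260 mm lie three lanes 108 mm wide, centres y = -118, 0, +118, open to the panel, parted by strips 10 wide, 8 high, with a 12 mm high stop at the far end.
Mind the look-alikes: they are no part of the job. Leave any blue or yellow look-alike of the mouldy_dish alone.

How it is judged:
On the way:
1. the mouldy dish slides while the fingers press on top of its lid (contact force between the fingers and mouldy_dish above 0.5 N and linear speed of mouldy_dish above 0.004 m/s and z of the grasp point in the frame of mouldy_dish above 0.025 m and x of the grasp point in the frame of mouldy_dish between -0.06 and 0.06 m and y of the grasp point in the frame of mouldy_dish between -0.06 and 0.06 m), for 0.1 s.
At the end, for the whole second after the job is handed in: The mouldy dish lies flat and still on the light panel, its centre within 20 mm of the panel's middle along the lanes and within 130 mm of it across them, its sides within 15 degrees of the panel's; the green and the red dish are within 15 mm of where they started (x of mouldy_dish in the frame of panel between -0.02 and 0.02 m and y of mouldy_dish in the frame of panel between -0.13 and 0.13 m and z of mouldy_dish in the frame of panel between -0.004 and 0.004 m and angle between the x axis of mouldy_dish and the x axis of panel, either way round below 0.26 rad and linear speed of mouldy_dish below 0.01 m/s and distance of each of green_dish, red_dish from where it was at the start of the episode below 0.015 m); the robot touches nothing.
It fails at once if a healthy dish is moved by more than 15 mm (distance of any of green_dish, red_dish from where it was at the start of the episode above 0.015 m).
It fails at once if the mouldy dish is lifted more than 15 mm off the board or tipped by more than 15 degrees (z of mouldy_dish in the frame of panel above 0.015 m or angle between mouldy_dish's own z axis and vertical above 0.26 rad).
It also fails if it takes over 32 s, if anything falls off the work surface, if the arm or the gripper's body presses on something with over 40 N, if the wrist force passes 120 N, or if a joint passes its speed limit or range.

## Robot

A 6-joint arm with a two-finger parallel gripper is mounted at the origin on the work surface. World frame = base frame: x ahead of the robot, y to its left, z up, the work surface at z = 0. Lengths are in m, angles in rad, forces in N, time in s.
With the tool pointing down it reaches from about 0.35 to 0.775 m from the base axis. Payload 7.3 kg.
Tool frame: the origin (TCP) lies at the very end of the fingers, on their centre line; the grasp point (between the pads) lies 19 mm behind it; z points along the fingers, x is the direction in which the jaws open and shut, and the axes are right-handed (so a half turn about z gives the same grasp; the last joint's range is limited). The gripper opens to 92 mm and grips with 3 to 60 N. Pads are 19 mm wide; open, the fingers measure 130 mm over their backs; the gripper's body (75 mm by 190 mm) begins 47 mm behind the grasp point.
Start: joints at [-1.447, 0.342, 1.524, -0, 1.275, -0.146], TCP at [0.14, -0.506, 0.227] pointing down, gripper open.
Joint ranges: [-2.53, 2.53], [-0.77, 2.02], [0.04, 2.7], [-1, 4.14], [0.28, 2.66], [-3.11, 3.11]. Speed limits (rad/s): [2.57, 2.57, 3.14, 3.14, 3.14, 3.14].

## Interface

Orientations are given as [roll, pitch, yaw] about the fixed x, y, z axes, in that order (R = Rz(yaw) Ry(pitch) Rx(roll)).
In Python, from cell import observe, read_camera, camera_params, hand_in gives the robot as it stands.
- The arm moves only by the tool apply_moves, never from a script. Its argument "increments" is a list of rows, each an object with "grip": the opening, from 0 (shut) to 1 (fully open); "linear": the shift along the world's x, y, z in mm, a list of three; "turn": the turn, a rotation vector about the world's x, y, z in units of 6 degrees (1.0 is 6 degrees), a list of three. A call has 1 to 10 rows; each row is the pose to reach, as a shift and turn from the pose commanded when the call began; what a row does not reach only later rows make up. A row lasts 1/10 s, in which the tool goes at most 50 mm and 8.59 degrees, less where a joint would pass 70% of its speed; a pose out of reach is approached as far as the arm can. A call with a gripper value outside its range is refused whole. The fingers move at their own pace and stop on an object; "grip_force" is the grip in N (left out, the last holds). Time passes only in rows, so rows that repeat a pose let the fingers close. It gives the time, the measured TCP pose, the force and the opening at its end, in the units of the state.
- observe(): the state, without advancing time (a new reading comes with each control period).
- read_camera(name): name is "side" or "top" or "wrist"; returns the picture (384x512x3 uint8, red, green, blue); there is no depth.
- camera_params(name): a dict with "camera_matrix" (3x3 intrinsics, pixels), "world_to_cam" (4x4, takes a point from world to camera coordinates); the wrist camera has in their place "hand_eye" (4x4, takes a point from camera to tool coordinates, whose origin is the TCP and whose axes are the tool frame's). Camera axes: x right, y up, looking along -z (the intrinsics and any distortion apply to the point x, -y, -z); pixel columns grow to the right and rows downward; lengths in m; the calibration is good to about 2 mm. A picture is of the moment at which its call begins: read the wrist's pose just before it. camera_params takes no time and is no camera call.
- hand_in(): hands the job in, once; it reports no verdict.
The state is a dict: "time": time; "qpos": joint angles; "qvel": joint speeds; "joint_efforts": joint torques, N m; "tool_pos": TCP position; "tool_rot": TCP orientation; "contact_force": force on the tool from outside, world axes, zero at the start; "torque": the same for the moment, N m; "opening": finger opening in m.
Only numpy, scipy, OpenCV 4.12 (cv2) and the standard library are available. Lean on these libraries where they do the work, as an engineer would, in place of code of your own. Each camera call takes 0.05 s, during which the arm holds its last target.

## Working session

There is one attempt and no reset: what is moved stays moved. The work goes in short steps, Python scripts to look and compute and a tool call to move; the robot and the scene stay as the last step left them, time stands still between calls to the robot, and variables do not carry over. Pictures are saved under pics/ and viewed, and the job is handed in when it is done.

Besides the shell and the picture viewer there is one more tool, called after ">>>" as a command line: name --argument value ..., lists and objects as JSON in quotes. apply_moves: Moves the arm, as the interface text tells. Its arguments: {"type":"object","properties":{"increments":{"type":"array","items":{"type":"object","properties":{"grip":{"type":"number"},"linear":{"type":"array","items":{"type":"number"}},"turn":{"type":"array","items":{"type":"number"}}}}},"grip_force":{"type":"number"}},"required":["increments"]}

```bash
mkdir -p pics; python3 - <<'E'
from cell import *
import cv2
s=observe();print(s)
for n in("top","side"):
    im=read_camera(n);cv2.imwrite(f"pics/{n}0.png",im[:,:,::-1]);p=camera_params(n);print(n,p)
E
```

```text
{'time': 0.0, 'qpos': array([-1.44697255e+00,  3.42691410e-01,  1.52504493e+00,  3.06248709e-06,
        1.27536849e+00, -1.46013761e-01]), 'qvel': array([-0.00168066, -0.00055008, -0.00010721,  0.00042167,  0.0013478 ,
        0.00144812]), 'joint_efforts': array([ 4.07984935e-04, -4.31239879e+01, -2.44221836e+01,  7.17899948e-02,
        5.61776175e-02, -1.31488609e-04]), 'tool_pos': array([ 0.13991588, -0.50558585,  0.22605146]), 'tool_rot': array([-3.14136974e+00,  1.49566235e-03, -1.30095952e+00]), 'contact_force': array([-0.57843082,  0.44224798, -0.75855339]), 'torque': array([-0.00823617,  0.03152145, -0.01741593]), 'opening': 0.09176051448351985}
top {'camera_matrix': array([[464.50226168,   0.        , 254.66255942],
       [  0.        , 464.50226168, 191.02062364],
       [  0.        ,   0.        ,   1.        ]]), 'world_to_cam': array([[-0.02947875, -0.9991162 ,  0.02996355,  0.05211236],
       [ 0.99294028, -0.02582458,  0.11577003, -0.54450872],
       [-0.11489392,  0.03316477,  0.992824  , -1.02594959],
       [ 0.        ,  0.        ,  0.        ,  1.        ]])}
side {'camera_matrix': array([[424.46507364,   0.        , 246.39708095],
       [  0.        , 424.46507364, 195.00784764],
       [  0.        ,   0.        ,   1.        ]]), 'world_to_cam': array([[ 0.99884769, -0.04623107, -0.01288331, -0.55525663],
       [ 0.03908144,  0.62772037,  0.77745725, -0.09873668],
       [-0.02785556, -0.77706488,  0.62880382, -1.13385858],
       [ 0.        ,  0.        ,  0.        ,  1.        ]])}
```

```bash
python3 - <<'E'
import cv2
for n in("top","side"):
    im=cv2.imread(f"pics/{n}0.png");cv2.imwrite(f"pics/{n}0b.png",cv2.resize(im,(800,600),interpolation=cv2.INTER_CUBIC))
E
```

```text
(no output)
```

View pics/top0b.png

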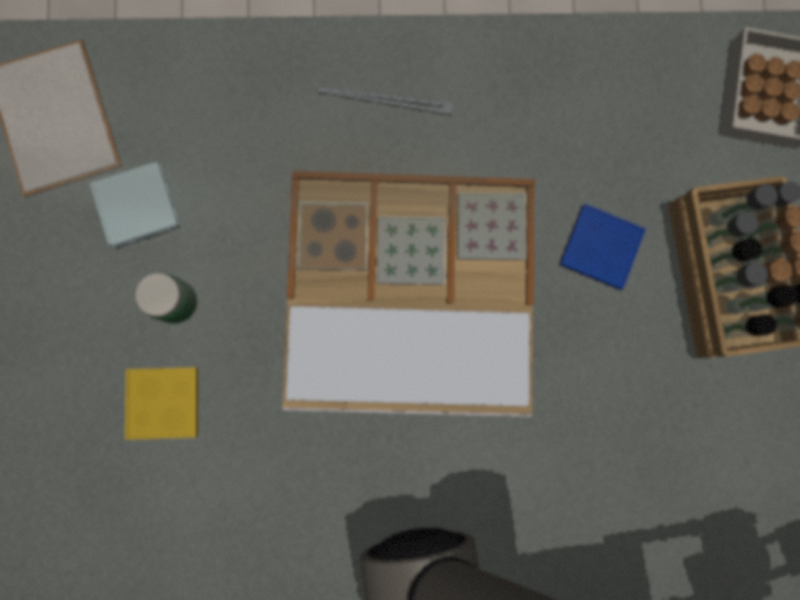

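View pics/side0b.png

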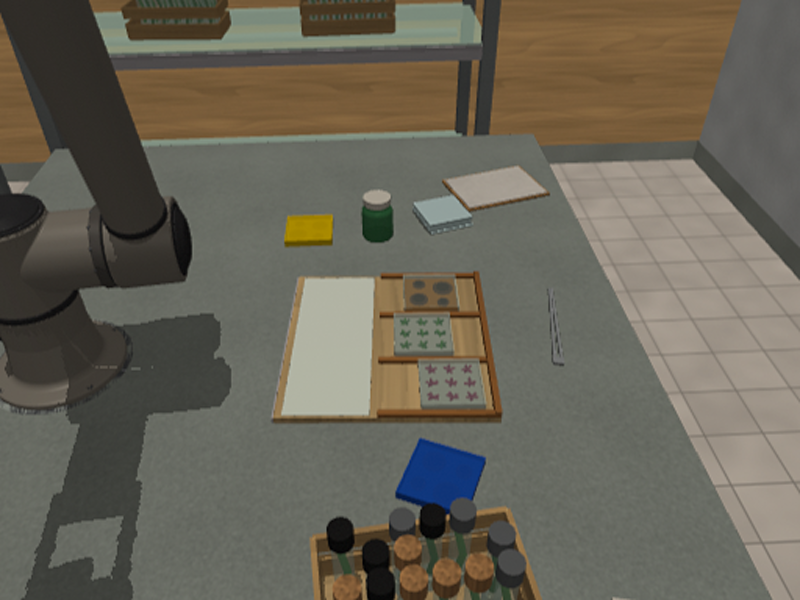

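```bash
python3 - <<'E'
import cv2
im=cv2.imread("pics/top0.png")[105:270,175:350];cv2.imwrite("pics/crop.png",cv2.resize(im,None,fx=3.6,fy=3.6,interpolation=cv2.INTER_CUBIC))
im=cv2.imread("pics/side0.png")[165:275,170:325];cv2.imwrite("pics/crops.png",cv2.resize(im,None,fx=5,fy=5,interpolation=cv2.INTER_CUBIC))
E
```

```text
(no output)
```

View pics/crop.png

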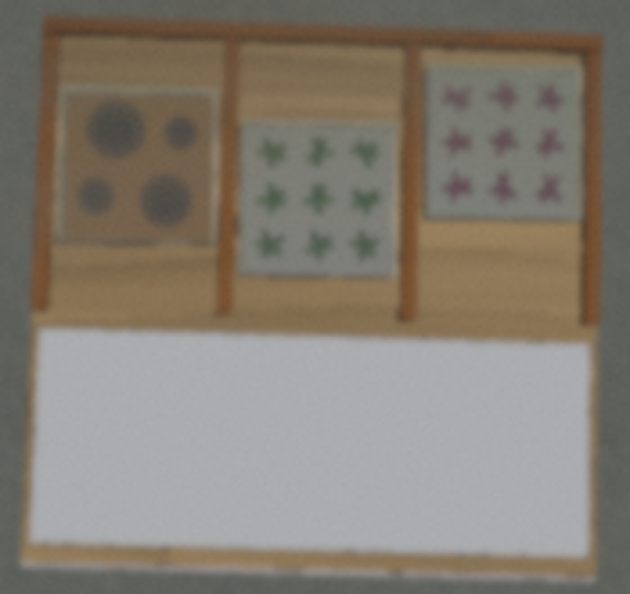

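View pics/crops.png

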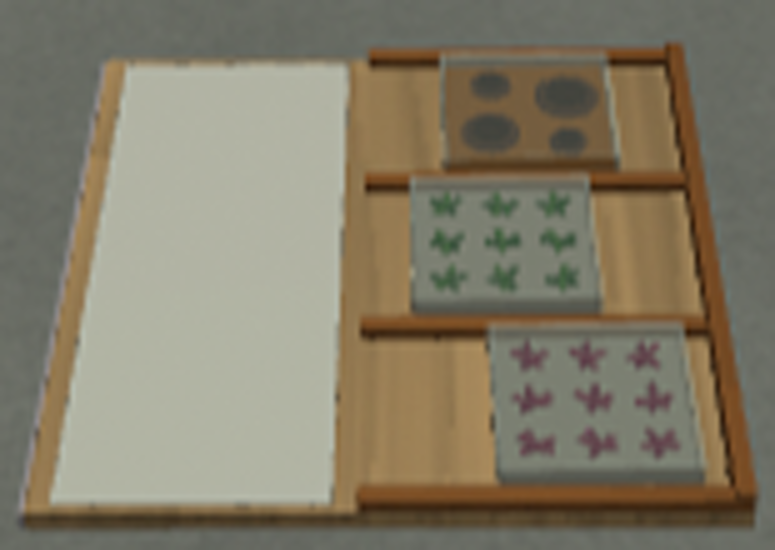

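```bash
cat > h.py <<'E'
import numpy as np
from cell import camera_params
def px2w(name,uv,z):
    p=camera_params(name);K=p["camera_matrix"];T=p["world_to_cam"];R=T[:3,:3];c=-R.T@T[:3,3]
    out=[]
    for u,v in uv:
        d=np.linalg.inv(K)@[u,v,1];d=R.T@(d*[1,-1,-1]);out.append(c+d*(z-c[2])/d[2])
    return np.array(out)
def rep(n,q):
    c=q.mean(0);a=q[0]+q[1]-q[2]-q[3];print(n,q.round(4)[:,:2].tolist(),"c",c.round(4),"sides",[round(float(np.linalg.norm(q[i]-q[i-1])),4) for i in range(4)],"x-axis yaw deg",np.degrees(np.arctan2(a[1],a[0])).round(2))
E
python3 - <<'E'
from h import *
def f(p):return [(x/3.6+175-.36,y/3.6+105-.36) for x,y in p]
rep("panel",px2w("top",f([(37,328),(591,343),(590,556),(29,543)]),.012))
rep("dish",px2w("top",f([(60,88),(218,90),(213,244),(56,242)]),.028))
g=lambda p:[(x/5+170-.4,y/5+165-.4) for x,y in p]
rep("panel s",px2w("side",g([(349,66),(332,502),(50,502),(124,66)]),.012))
rep("dish s",px2w("side",g([(606,58),(615,160),(443,160),(444,58)]),.028))
from cell import *
import scipy.spatial.transform as t
E
```

```text
panel [[0.5411, 0.1973], [0.522, -0.1586], [0.3861, -0.151], [0.405, 0.204]] c [0.4636 0.0229 0.012 ] sides [0.1363, 0.3564, 0.1361, 0.3555] x-axis yaw deg -2.99
dish [[0.6937, 0.1789], [0.6902, 0.0777], [0.5902, 0.0834], [0.5939, 0.1828]] c [0.642  0.1307 0.028 ] sides [0.0999, 0.1012, 0.1002, 0.0995] x-axis yaw deg -2.73
panel s [[0.5436, 0.1919], [0.5238, -0.1577], [0.3883, -0.1499], [0.4067, 0.2007]] c [0.4656 0.0213 0.012 ] sides [0.1372, 0.3502, 0.1357, 0.351] x-axis yaw deg -3.48
dish s [[0.6967, 0.1687], [0.6895, 0.0726], [0.5931, 0.0786], [0.6003, 0.1748]] c [0.6449 0.1236 0.028 ] sides [0.0967, 0.0964, 0.0966, 0.0965] x-axis yaw deg -3.6
```

>>> apply_moves --increments '[{"grip":0.35,"linear":[25,32,0],"turn":[0,0,-0.3]},{"grip":0.35,"linear":[50,64,0],"turn":[0,0,-0.6]},{"grip":0.35,"linear":[75,96,0],"turn":[0,0,-0.9]},{"grip":0.35,"linear":[100,128,0],"turn":[0,0,-1.2]},{"grip":0.35,"linear":[125,160,0],"turn":[0,0,-1.5]},{"grip":0.35,"linear":[150,192,0],"turn":[0,0,-1.8]},{"grip":0.35,"linear":[175,224,0],"turn":[0,0,-2.1]},{"grip":0.35,"linear":[200,256,0],"turn":[0,0,-2.4]},{"grip":0.35,"linear":[225,288,0],"turn":[0,0,-2.7]},{"grip":0.35,"linear":[250,320,0],"turn":[0,0,-3.1]}]'

```text
time: 1.1
tool_pos: [0.3906, -0.1845, 0.2266]
tool_rot: [3.141, -0.0, -1.627]
contact_force: [0.7, 0.4, -0.2]
opening: 0.032
```

>>> apply_moves --increments '[{"linear":[30,37,0]},{"linear":[60,74,0]},{"linear":[90,112,0]},{"linear":[120,150,0]},{"linear":[150,188,0]},{"linear":[180,225,-20]},{"linear":[210,262,-50]},{"linear":[240,299,-90]},{"linear":[251,313,-130]},{"linear":[251,313,-160]}]'

```text
schema error: expected keys grip, linear, turn
```

```bash
python3 - <<'E'
from cell import *
import cv2
print(observe()['tool_pos'],observe()['contact_force'])
for n in("top","side","wrist"):
    im=read_camera(n)
    if n=="side": im=im[130:290,150:350]
    if n=="top": im=im[90:280,165:365]
    cv2.imwrite(f"pics/{n}1.png",cv2.resize(im[:,:,::-1],(800,600),interpolation=cv2.INTER_CUBIC))
E
```

```text
[ 0.39057974 -0.18446024  0.22661388] [ 0.69604005  0.4315139  -0.23344291]
```

View pics/side1.png

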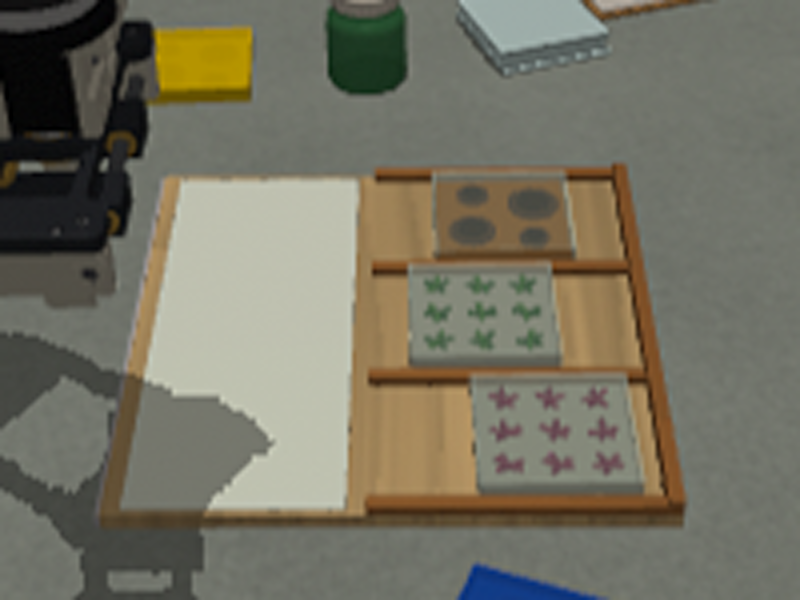

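View pics/wrist1.png

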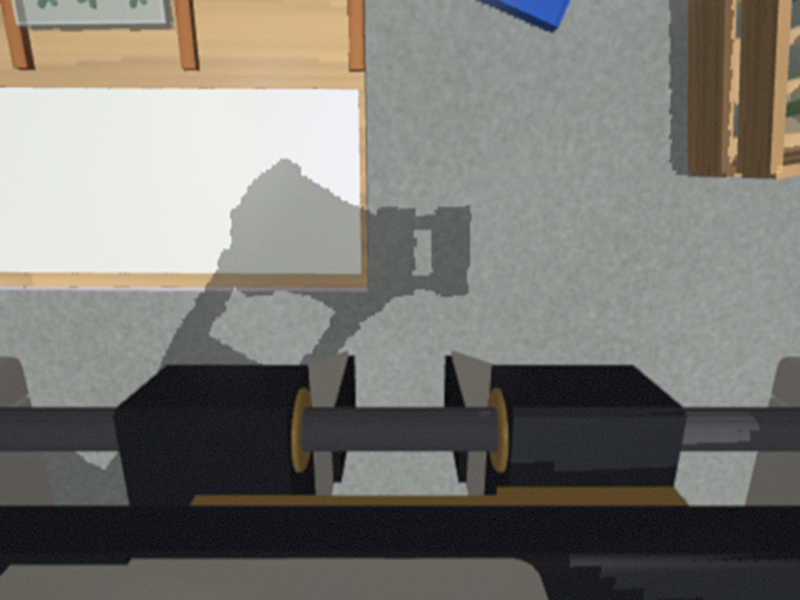

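The move was refused (every key is required), so these pictures show the arm still short of the board. The wrist view has the panel ahead and level with the image axes, so the yaw looks good. I'm resending the move with all keys.

>>> apply_moves --increments '[{"grip":0.35,"linear":[30,37,0],"turn":[0,0,0]},{"grip":0.35,"linear":[60,74,0],"turn":[0,0,0]},{"grip":0.35,"linear":[90,112,0],"turn":[0,0,0]},{"grip":0.35,"linear":[120,150,0],"turn":[0,0,0]},{"grip":0.35,"linear":[150,188,0],"turn":[0,0,0]},{"grip":0.35,"linear":[180,225,-20],"turn":[0,0,0]},{"grip":0.35,"linear":[210,262,-50],"turn":[0,0,0]},{"grip":0.35,"linear":[240,299,-90],"turn":[0,0,0]},{"grip":0.35,"linear":[251,313,-130],"turn":[0,0,0]},{"grip":0.35,"linear":[251,313,-160],"turn":[0,0,0]}]'

```text
time: 2.25
tool_pos: [0.6423, 0.1276, 0.0646]
tool_rot: [-3.141, 0.0, -1.624]
contact_force: [0.3, -0.2, -0.5]
opening: 0.0319
```

```bash
python3 - <<'E'
from cell import *
import cv2
print(observe()['tool_pos'],observe()['contact_force'])
for n in("side","wrist"):
    im=read_camera(n)
    if n=="side": im=im[130:290,150:350]
    cv2.imwrite(f"pics/{n}2.png",cv2.resize(im[:,:,::-1],(800,600),interpolation=cv2.INTER_CUBIC))
E
```

```text
[0.64234311 0.12757043 0.06455735] [ 0.26829783 -0.1737932  -0.45279056]
```

View pics/side2.png

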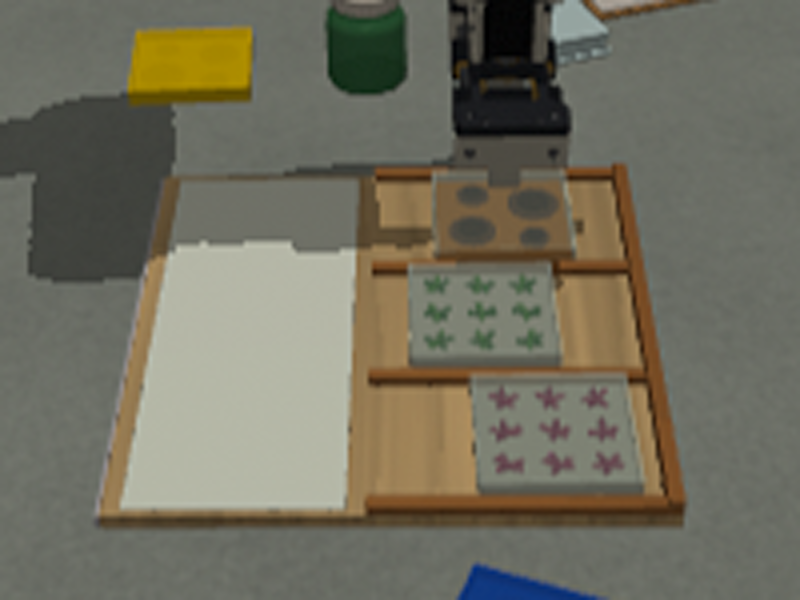

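View pics/wrist2.png

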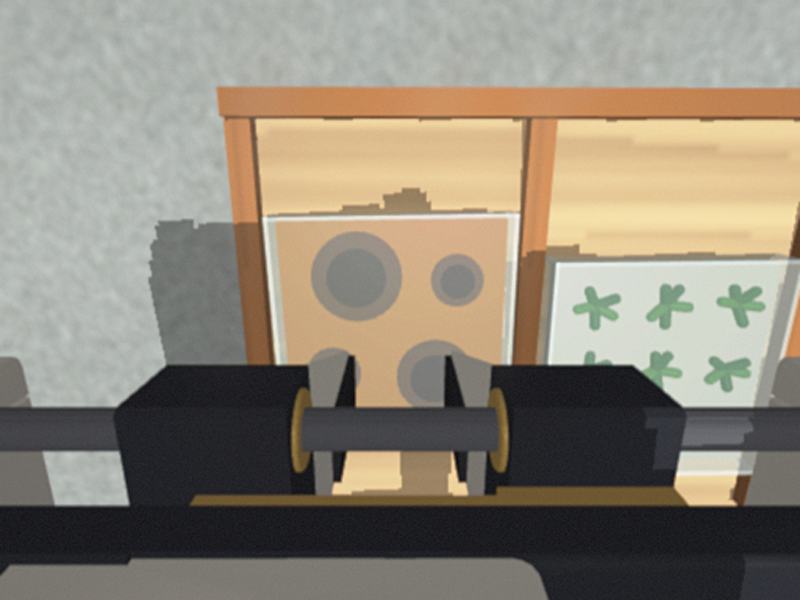

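The fingers are over the lid's middle: side view column 505 against a lid centre of about 503, wrist view 400 against about 392. Next I descend gently until contact.

>>> apply_moves --increments '[{"grip":0.35,"linear":[0,1,-15],"turn":[0,0,0]},{"grip":0.35,"linear":[0,1,-27],"turn":[0,0,0]},{"grip":0.35,"linear":[0,1,-34],"turn":[0,0,0]},{"grip":0.35,"linear":[0,1,-36],"turn":[0,0,0]},{"grip":0.35,"linear":[0,1,-36],"turn":[0,0,0]}]'

```text
time: 2.85
tool_pos: [0.6412, 0.1277, 0.0314]
tool_rot: [-3.141, 0.0, -1.626]
contact_force: [-1.2, -0.5, -0.6]
opening: 0.0326
```

>>> apply_moves --increments '[{"grip":0.35,"linear":[0,0,-1],"turn":[0,0,0]},{"grip":0.35,"linear":[0,0,-2],"turn":[0,0,0]},{"grip":0.35,"linear":[0,0,-3],"turn":[0,0,0]},{"grip":0.35,"linear":[0,0,-3],"turn":[0,0,0]}]'

```text
time: 3.25
tool_pos: [0.6412, 0.128, 0.0283]
tool_rot: [-3.141, -0.0, -1.626]
contact_force: [-0.3, 0.5, 3.6]
opening: 0.0319
```

Contact at z = 28 mm, which is the expected lid height. I'm pressing a little more.

>>> apply_moves --increments '[{"grip":0.35,"linear":[0,0,-1],"turn":[0,0,0]},{"grip":0.35,"linear":[0,0,-1],"turn":[0,0,0]},{"grip":0.35,"linear":[0,0,-1],"turn":[0,0,0]}]'

```text
time: 3.55
tool_pos: [0.6415, 0.1281, 0.0283]
tool_rot: [-3.14, 0.0, -1.625]
contact_force: [-2.0, 0.2, 9.5]
opening: 0.0323
```

>>> apply_moves --increments '[{"grip":0.35,"linear":[-4,0.2,0],"turn":[0,0,0]},{"grip":0.35,"linear":[-9,0.5,0],"turn":[0,0,0]},{"grip":0.35,"linear":[-14,0.8,0],"turn":[0,0,0]},{"grip":0.35,"linear":[-20,1.1,0],"turn":[0,0,0]},{"grip":0.35,"linear":[-26,1.4,0],"turn":[0,0,0]},{"grip":0.35,"linear":[-32,1.7,0],"turn":[0,0,0]},{"grip":0.35,"linear":[-36,1.9,0],"turn":[0,0,0]},{"grip":0.35,"linear":[-40,2.2,0],"turn":[0,0,0]},{"grip":0.35,"linear":[-40,2.2,0],"turn":[0,0,0]}]'

```text
time: 4.45
tool_pos: [0.6021, 0.1304, 0.0282]
tool_rot: [-3.138, 0.0, -1.625]
contact_force: [-0.7, 0.5, 8.3]
opening: 0.032
```

```bash
python3 - <<'E'
from cell import *
import cv2
print(observe()['tool_pos'],observe()['contact_force'])
for n in("side",):
    im=read_camera(n)
    if n=="side": im=im[130:290,150:350]
    cv2.imwrite(f"pics/{n}3.png",cv2.resize(im[:,:,::-1],(800,600),interpolation=cv2.INTER_CUBIC))
E
```

```text
[0.60205365 0.13035711 0.02824256] [-0.74812437  0.48777539  8.26294882]
```

View pics/side3.png

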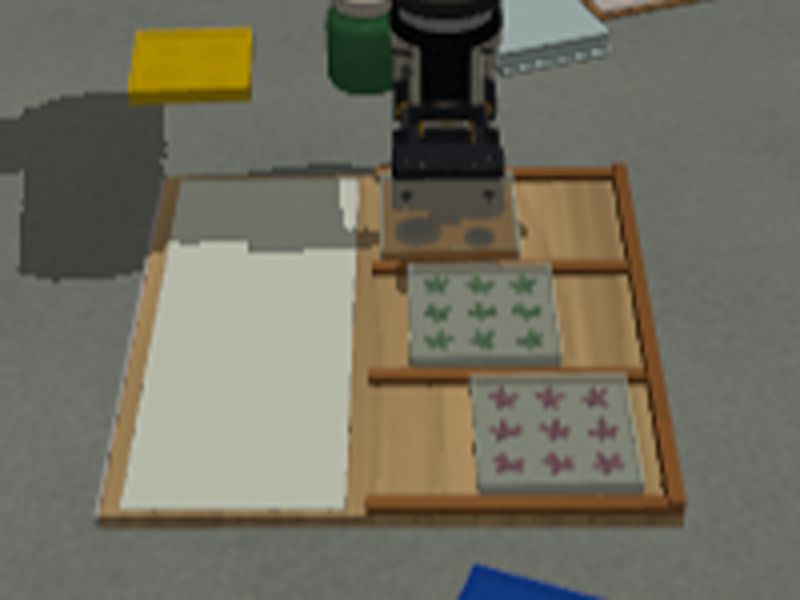

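The dish follows the fingers: its near edge moved from column 433 to 382, and the force is 8 N. I keep drawing.

>>> apply_moves --increments '[{"grip":0.35,"linear":[-6,0.3,0],"turn":[0,0,0]},{"grip":0.35,"linear":[-15,0.8,0],"turn":[0,0,0]},{"grip":0.35,"linear":[-26,1.4,0],"turn":[0,0,0]},{"grip":0.35,"linear":[-38,2.1,0],"turn":[0,0,0]},{"grip":0.35,"linear":[-50,2.7,0],"turn":[0,0,0]},{"grip":0.35,"linear":[-62,3.3,0],"turn":[0,0,0]},{"grip":0.35,"linear":[-74,4,0],"turn":[0,0,0]},{"grip":0.35,"linear":[-85,4.6,0],"turn":[0,0,0]},{"grip":0.35,"linear":[-94,5.1,0],"turn":[0,0,0]},{"grip":0.35,"linear":[-100,5.4,0],"turn":[0,0,0]}]'

```text
time: 5.5
tool_pos: [0.5026, 0.1358, 0.0283]
tool_rot: [-3.136, 0.001, -1.625]
contact_force: [0.7, -1.6, 7.0]
opening: 0.032
```

```bash
python3 - <<'E'
from cell import *
import cv2
print(observe()['tool_pos'],observe()['contact_force'])
for n in("side",):
    im=read_camera(n)
    if n=="side": im=im[130:290,150:350]
    cv2.imwrite(f"pics/{n}4.png",cv2.resize(im[:,:,::-1],(800,600),interpolation=cv2.INTER_CUBIC))
E
```

```text
[0.50258324 0.13583046 0.02826285] [ 0.65675123 -1.64747286  7.01974417]
```

View pics/side4.png

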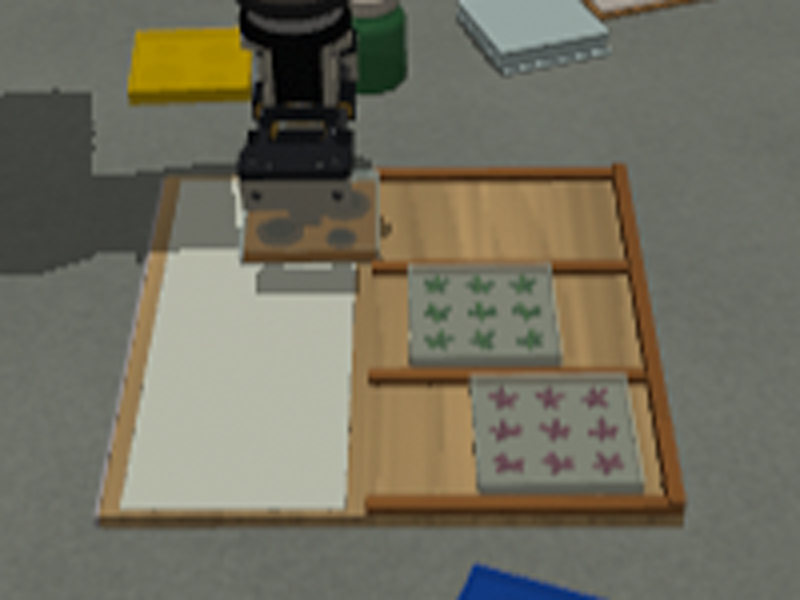

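>>> apply_moves --increments '[{"grip":0.35,"linear":[-5,0.3,0],"turn":[0,0,0]},{"grip":0.35,"linear":[-12,0.6,0],"turn":[0,0,0]},{"grip":0.35,"linear":[-18,-1,0],"turn":[0,0,0]},{"grip":0.35,"linear":[-24,-4,0],"turn":[0,0,0]},{"grip":0.35,"linear":[-29,-6,0],"turn":[0,0,0]},{"grip":0.35,"linear":[-33,-8,0],"turn":[0,0,0]},{"grip":0.35,"linear":[-33,-8,0],"turn":[0,0,0]},{"grip":0.35,"linear":[-33,-8,0],"turn":[0,0,0]}]'

```text
time: 6.35
tool_pos: [0.4696, 0.1277, 0.0282]
tool_rot: [-3.138, 0.0, -1.626]
contact_force: [1.0, 0.0, 11.6]
opening: 0.0321
```

>>> apply_moves --increments '[{"grip":0.35,"linear":[0,0,3],"turn":[0,0,0]},{"grip":0.35,"linear":[0,0,8],"turn":[0,0,0]},{"grip":0.35,"linear":[0,0,30],"turn":[0,0,0]},{"grip":0.35,"linear":[0,0,70],"turn":[0,0,0]},{"grip":0.35,"linear":[0,0,110],"turn":[0,0,0]},{"grip":0.35,"linear":[0,-40,150],"turn":[0,0,0]},{"grip":0.35,"linear":[0,-80,170],"turn":[0,0,0]},{"grip":0.35,"linear":[0,-120,180],"turn":[0,0,0]},{"grip":0.35,"linear":[0,-160,180],"turn":[0,0,0]},{"grip":0.35,"linear":[0,-200,180],"turn":[0,0,0]}]'

```text
time: 7.35
tool_pos: [0.4677, -0.0739, 0.2075]
tool_rot: [-3.141, -0.0, -1.625]
contact_force: [-0.3, 0.1, -0.8]
opening: 0.032
```

>>> apply_moves --increments '[{"grip":0.35,"linear":[0,-40,0],"turn":[0,0,0]},{"grip":0.35,"linear":[0,-80,0],"turn":[0,0,0]},{"grip":0.35,"linear":[0,-120,0],"turn":[0,0,0]},{"grip":0.35,"linear":[0,-160,0],"turn":[0,0,0]},{"grip":0.35,"linear":[0,-200,0],"turn":[0,0,0]},{"grip":0.35,"linear":[0,-200,0],"turn":[0,0,0]}]'

```text
time: 7.95
tool_pos: [0.4674, -0.2767, 0.2064]
tool_rot: [3.142, -0.002, -1.63]
contact_force: [0.0, 0.7, -0.2]
opening: 0.0322
```

```bash
python3 - <<'E'
from cell import *
import cv2
s=observe();print(s['time'],s['tool_pos'],s['contact_force'])
im=read_camera("top")[105:270,175:350,::-1];cv2.imwrite("pics/top5.png",cv2.resize(im,None,fx=3.6,fy=3.6,interpolation=cv2.INTER_CUBIC))
im=read_camera("side")[165:275,170:325,::-1];cv2.imwrite("pics/side5.png",cv2.resize(im,None,fx=5,fy=5,interpolation=cv2.INTER_CUBIC))
E
```

```text
7.95 [ 0.46742633 -0.27672751  0.20636184] [ 0.02469346  0.67004126 -0.23406757]
```

View pics/top5.png

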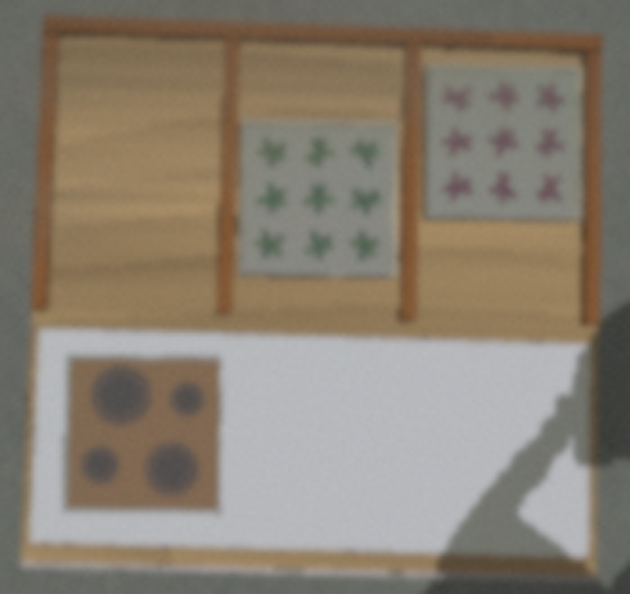

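View pics/side5.png

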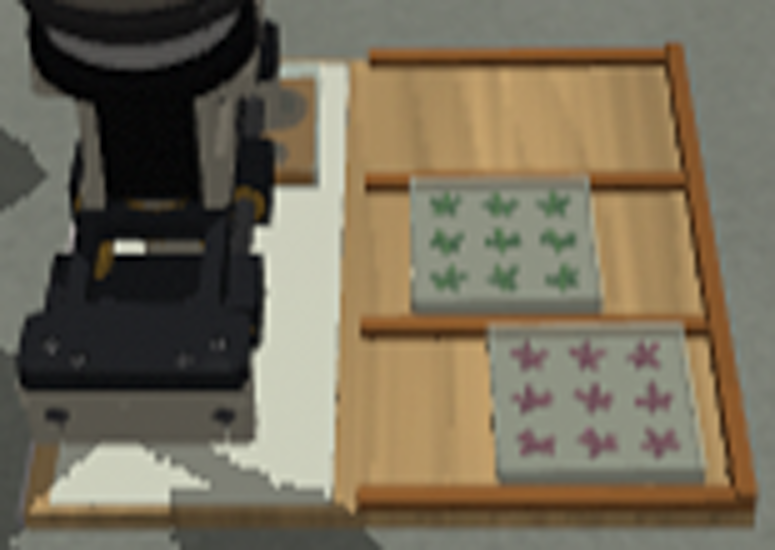

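```bash
python3 - <<'E'
from h import *
f=lambda p:[(x/3.6+175-.36,y/3.6+105-.36) for x,y in p]
q=px2w("top",f([(67,357),(219,358),(219,511),(64,510)]),.028);rep("dish",q)
d=q.mean(0)[:2]-[.4646,.0221];a=np.radians(-3.1);x=np.array([np.cos(a),np.sin(a)])
print("panel frame",d@x,d@[-x[1],x[0]])
E
```

```text
dish [[0.5205, 0.1769], [0.5174, 0.0814], [0.4215, 0.0837], [0.425, 0.1801]] c [0.4711 0.1305 0.028 ] sides [0.0956, 0.0956, 0.0958, 0.0964] x-axis yaw deg -1.67
panel frame 0.0006434718244313295 0.10859627691481004
```

The mouldy dish measures x' ≈ 0.6 mm and y' ≈ 109 mm in the panel frame, about 1.5° off square, which is well inside the limits. The green and red dishes show at the same pixels as before. I'm handing in.

```bash
python3 -c "
from cell import *
print(hand_in())"
```

```text
the job is handed in; nothing more can be done
None
```

The mouldy dish now lies wholly on the white light panel, let go of, and the job is handed in; no verdict was reported. I pressed the half-closed fingertips on its lid with about 7–12 N, drew it roughly 172 mm down the left lane, and nudged it about 10 mm towards the panel's middle once it was clear of the strips. I then lifted off and moved the arm clear, at about 8 s of the 32 s allowed.

- **Mouldy dish:** in the last top picture its centre was about 1 mm from the panel's middle along the lanes and about 109 mm across them. It was about 1.5° off square with the panel.
- **Healthy dishes:** the green and red dishes showed at the same pixel positions as at the start in both cameras.
- **Robot:** it was touching nothing, with force readings at noise level.

- **Refused move:** one move call was refused for missing keys and cost almost no time.
- **Final measurement:** the dish's clear rim blended with the white panel, so its sides read about 96 mm instead of 100 mm. The side camera's view of the dish was mostly blocked by the arm, so the final position rests on the top camera alone.

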